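# Turn the primed figure to face the camera and take its picture

## Robot

A 6-joint arm with a two-finger parallel gripper is mounted at the origin on the work surface. World frame = base frame: x ahead of the robot, y to its left, z up, the work surface at z = 0. Lengths are in m, angles in rad, forces in N, time in s.
With the tool pointing down it reaches from about 0.4 to 0.825 m from the base axis. Payload 7 kg.
Tool frame: the origin (TCP) lies at the very end of the fingers, on their centre line; the grasp point (between the pads) lies 19 mm behind it; z points along the fingers, y is the line along which they close (so a half turn about z gives the same grasp; the last joint's range is limited). The gripper opens to 88 mm and grips with 3 to 60 N. Pads are 19 mm wide; open, the fingers measure 130 mm over their backs; the gripper's body (78 mm by 193 mm) begins 47 mm behind the grasp point.
Start: joints at [-1.038, 0.359, 0.012, 0, -1.224, -0.288], TCP at [0.164, -0.655, 0.227] pointing down, gripper open.
Joint ranges: [-3.07, 3.07], [-1.43, 2.12], [-1.02, 1.25], [-3.03, 1.67], [-3.05, -0], [-3.03, 3.03]. Speed limits (rad/s): [2.39, 2.39, 3.01, 3.14, 3.14, 3.14].

## Interface

Orientations are given as [roll, pitch, yaw] about the fixed x, y, z axes, in that order (R = Rz(yaw) Ry(pitch) Rx(roll)).
In Python, from station import arm, vision gives the robot as it stands. The module is installed in compiled form; this text tells all that it offers.
- The arm moves only by the tool jog_arm, never from a script. Its argument "steps" is a list that holds one entry, the list of rows, each a list of 7 numbers: the closure in counts, from 0 (fully open) to 255 (shut), then the shift along the tool's x, y, z scaled (see below), then the turn, a rotation vector about the tool's x, y, z scaled (see below). In form: [[[grip, dx, dy, dz, rx, ry, rz], ...]]. A call has 1 to 8 rows; each row is the pose to reach, as a shift and turn from the pose commanded when the call began, along the tool's axes at that moment; what a row does not reach only later rows make up. The controller multiplies each number of a shift by 250 mm and each number of a turn by 45 degrees. A row lasts 1/10 s, in which the tool goes at most 50 mm and 8.59 degrees, less where a joint would pass 70% of its speed; a pose out of reach is approached as far as the arm can. A call with a number of a shift or a turn outside -1 to 1 is refused whole. A call with a gripper value outside its range is refused whole. The fingers move at their own pace and stop on an object; "newtons" is the grip in N (left out, the last holds). Time passes only in rows, so rows that repeat a pose let the fingers close. It gives the time, the measured TCP pose, the force, the opening and the grip force at its end, in the units of the state.
- arm.get_state(): the state, without advancing time (a new reading comes with each control period).
- vision.grab_frame(name): name is "scene" or "top"; returns a dict with "color" (480x640x3 uint8, red, green, blue), "vfov" (degrees; the focal length in pixels is half the picture's height over the tangent of half this angle, whatever the lens; pixels are square), "cx", "cy" (the principal point, pixels), "extrinsics" (4x4, takes a point from world to camera coordinates). Camera axes: x right, y down, z forward; pixel columns grow to the right and rows downward; lengths in m; the calibration is good to about 2 mm. A picture is of the moment at which its call begins. There is no depth.
- arm.job_done(): hands the job in; it is judged then, once.
The state is a dict: "t": time; "q": joint angles; "qd": joint speeds; "joint_efforts": joint torques, N m; "eef_pos": TCP position; "ee_rot": TCP orientation; "force": force on the tool from outside, world axes, zero at the start; "moment": the same for the moment, N m; "width": finger opening in m; "gripper_force": force on a finger pad.
Only numpy, scipy, OpenCV 4.12 (cv2) and the standard library are available. Lean on these libraries where they do the work, as an engineer would, in place of code of your own. Each camera call takes 0.05 s, during which the arm holds its last target. There are 200 camera calls.

## Task

Push the painting turntable round by its arms or upright pegs until the grey figure standing on it faces straight into the camera's lens, and let it come to rest. Then press the shutter remote's button fully down to take the picture, and let go of it. Do not touch the figure or its bottle, do not press the shutter before the figure faces the camera, and leave everything else on the desk where it stands.

Things in the scene. Friction and masses are not known exactly. Their poses are not given: they have to be found in the camera images.
- plate (a joint): Turning angle of the turntable, rad, counter-clockwise from above positive, no end stops. Four flat arms, 22 mm wide, 90 degrees apart, reach 112 mm from the axis; each bears an upright round wooden peg, 14 mm across, centred 100 mm from the axis, its top 78 mm above the desk. Stiff bearing: about 1 N at a peg turns it, and it stops where the push stops.
- plate_center (a point): The point on the turntable's upright axis at the top face of its plywood plate, 18 mm above the desk. The plate is a disc of 75 mm radius, 8 mm thick, on a black fixed foot of 60 mm radius.
- peg0 (a point): Centre of the top end of one peg, 78 mm above the desk. The four pegs are alike.
- peg1 (a point): Top end of the next peg, 90 degrees counter-clockwise from peg0 seen from above.
- peg2 (a point): Top end of the peg opposite peg0.
- peg3 (a point): Top end of the peg opposite peg1.
- figure: Grey primed pikeman on a cork-topped amber pill bottle (40 mm across), 80 mm tall in all, top 98 mm above the desk. Stands loose within a few mm of the turntable's centre and is carried round by friction. Origin: centre of the bottle's underside. x is the way it faces: its pike, 6 mm thick, is levelled straight ahead along x, point 64 mm ahead of and 62 mm above the origin. z is up.
- lens (a point): Centre of the front lens glass of a compact black camera, 52 mm above the desk. The lens barrel (52 mm across) sticks out of the middle of the camera's front towards the turntable. The camera stands beyond the turntable, loose (about 0.45 kg) on a low aluminium stand; its body is 108 mm wide, 34 mm deep, 28 to 62 mm behind the lens glass, 90 mm tall in all.
- shutter (a joint): How far the shutter button is pressed, in m: 0 released, 0.006 fully down. The spring takes about 3 N for full travel and pushes it back up when let go.
- shutter_top (a point): Centre of the top face of the shutter remote's round grey button, 28 mm across, 22 mm above the desk when released; pressed straight down by 6 mm. Its round black housing, 44 mm across and 12 mm high, is stuck to the desk, at the left or the right of the turntable.
- jar: Bystander: small round paint jar, 42 mm across and 42 mm tall, standing loose on the other side of the turntable from the shutter remote. Origin: centre of its underside.
- dropper_left: Bystander: capped dropper bottle, 25 mm across, 66 mm tall, standing loose, left of the turntable. Origin: centre of its underside.
- dropper_near: Bystander: a like dropper bottle standing between the robot and the turntable.
- dropper_right: Bystander: a like dropper bottle right of the turntable.
- tweezers: Bystander: steel tweezers 125 mm long, 5 mm high, lying loose, far left. Origin: on the desk at mid length; x along them.
- brush_tin: Bystander: aluminium brush tin, 72 mm across, 95 mm tall, with brushes standing to 210 mm; loose, far right. Origin: centre of its underside.
- palette: Bystander: white plastic wet palette 200 x 150 x 25 mm, fixed, at the left with its flip lid standing open on the far-left edge, to about 175 mm high. Origin: centre of its underside.
Mind the look-alikes: they are no part of the job. Of the things like the figure, leave any that is blue; of the rest the smaller one is meant.

How it is judged:
On the way, in this order (a step that is already met when the one before it is completed fails the run):
1. the figure faces the lens and is at rest, untouched shutter (y of lens in the frame of figure between -0.03 and 0.03 m and x of lens in the frame of figure above 0.1 m and angular speed of figure below 0.1 rad/s and linear speed of figure below 0.02 m/s and velocity of joint plate between -0.05 and 0.05 rad/s and angle between figure's own z axis and vertical below 0.1 rad and horizontal distance between figure and plate_center below 0.02 m and height (world z) of figure between 0.013 and 0.024 m and value of joint shutter below 0.001 m), for 0.3 s.
2. the shutter button is pressed down while the figure faces the lens (y of lens in the frame of figure between -0.03 and 0.03 m and x of lens in the frame of figure above 0.1 m and angular speed of figure below 0.1 rad/s and linear speed of figure below 0.02 m/s and velocity of joint plate between -0.05 and 0.05 rad/s and angle between figure's own z axis and vertical below 0.1 rad and horizontal distance between figure and plate_center below 0.02 m and height (world z) of figure between 0.013 and 0.024 m and value of joint shutter above 0.0045 m), for 0.05 s.
3. the button is let go (y of lens in the frame of figure between -0.03 and 0.03 m and x of lens in the frame of figure above 0.1 m and value of joint shutter below 0.001 m), for 0.1 s.
At the end, for the whole second after the job is handed in: Figure upright (0.1 rad), within 20 mm of the turntable's centre, at rest, lens ahead of it and at most 30 mm aside of the line it faces along; shutter pressed 4.5 mm or more while it faced the lens, then released; camera within 15 mm, bystanders within 25 mm of their starts (all of step 3 and angular speed of figure below 0.1 rad/s and linear speed of figure below 0.02 m/s and velocity of joint plate between -0.05 and 0.05 rad/s and angle between figure's own z axis and vertical below 0.1 rad and horizontal distance between figure and plate_center below 0.02 m and height (world z) of figure between 0.013 and 0.024 m and distance of lens from where it was at the start of the episode below 0.015 m and distance of each of jar, dropper_left, dropper_near, dropper_right, tweezers, brush_tin from where it was at the start of the episode below 0.025 m); the robot touches nothing.
It fails at once if the robot touches the figure or its bottle (contact force between any of the arm, the fingers and figure above 0.3 N).
It fails at once if the figure is lifted or tipped (height (world z) of figure above 0.028 m or angle between figure's own z axis and vertical above 0.25 rad).
It fails at once if the shutter is pressed while the figure does not face the lens (value of joint shutter above 0.003 m and not (y of lens in the frame of figure between -0.03 and 0.03 m and x of lens in the frame of figure above 0.1 m)).
It fails at once if the camera is shoved or lifted (distance of lens from where it was at the start of the episode above 0.015 m).
It fails at once if a bystander is moved more than 25 mm (distance of any of jar, dropper_left, dropper_near, dropper_right, tweezers, brush_tin from where it was at the start of the episode above 0.025 m).
It also fails if it takes over 64 s, if anything falls off the work surface, if the arm or the gripper's body presses on something with over 40 N, if the wrist force passes 120 N, or if a joint passes its speed limit or range.

## Working session

There is one attempt and no reset: what is moved stays moved. The work goes in short steps, Python scripts to look and compute and a tool call to move; the robot and the scene stay as the last step left them, time stands still between calls to the robot, and variables do not carry over. Pictures are saved under pics/ and viewed, at most 10 in all, crops included, and the job is handed in when it is done.

Besides the shell and the picture viewer there is one more tool, called after "Emit:" by a JSON object that holds its "fn" and its "kwargs". jog_arm: Moves the arm, as the interface text tells. Its arguments: {"type":"object","properties":{"steps":{"type":"array","items":{"type":"array","items":{"type":"array","items":{"type":"number"}}}},"newtons":{"type":"number"}},"required":["steps"]}

```bash
mkdir -p pics; cat > h.py <<'E'
import numpy as np, cv2
from station import arm, vision
def grab(n):
    f=vision.grab_frame(n); return f
def K(f):
    F=240/np.tan(np.radians(f["vfov"])/2); return F,f["cx"],f["cy"]
def proj(f,P):
    F,cx,cy=K(f);E=np.array(f["extrinsics"]);p=E[:3,:3]@np.array(P)+E[:3,3];return np.array([cx+F*p[0]/p[2],cy+F*p[1]/p[2]])
def ray(f,u,v):
    F,cx,cy=K(f);E=np.array(f["extrinsics"]);R=E[:3,:3];return -R.T@E[:3,3],R.T@np.array([(u-cx)/F,(v-cy)/F,1])
def onz(f,u,v,z):
    o,d=ray(f,u,v);return o+d*(z-o[2])/d[2]
E
python3 - <<'E'
from h import *
import pickle
fs={n:grab(n) for n in("scene","top")}
pickle.dump(fs,open("f0.pkl","wb"))
for n,f in fs.items():
    cv2.imwrite(f"pics/{n}0.png",f["color"][...,::-1]);print(n,f["vfov"],f["cx"],f["cy"],ray(f,320,240))
s=arm.get_state();print(s["t"],s["eef_pos"],s["ee_rot"],s["width"])
E
```

```text
scene 44.78719965742476 315.7112545649691 242.11880651021707 (array([ 1.76702794, -0.44243327,  0.85666827]), array([-0.79724242,  0.31591265, -0.51446202]))
top 57.64242718350669 323.21404118657404 231.9554615821465 (array([0.45470207, 0.03947288, 1.44963914]), array([ 0.07031319, -0.01541201, -0.99760362]))
0.1 [ 0.1634467  -0.65445808  0.22572603] [ 3.14011205e+00 -1.24646431e-04 -2.89694036e+00] 0.08783253102214102
```

View pics/scene0.png

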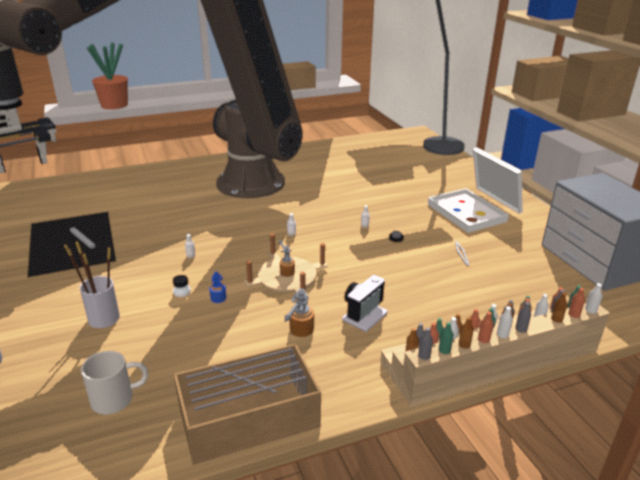

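View pics/top0.png

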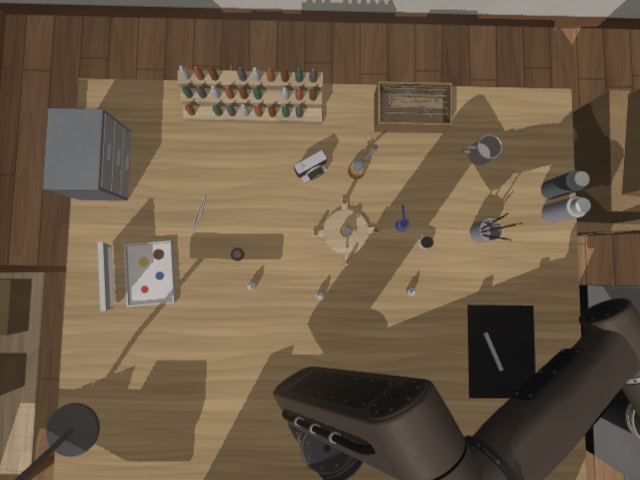

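The top view shows the turntable at about (346,231) with the small grey figure, and the camera at (312,166). The remote is at (237,254) on the left, the jar is at (427,241), and the droppers are at (252,286), (320,295) and (411,292).

Figure candidates in the top view are grey small on the turntable (347,230), grey large (359,167) and blue (402,222). I choose the one on the turntable and will check it in a close crop.

```bash
python3 - <<'E'
from h import *
import pickle
fs=pickle.load(open("f0.pkl","rb"))
a=fs["top"]["color"][140:280,280:420,::-1]; b=fs["scene"]["color"][215:340,230:400,::-1]
a=cv2.resize(a,(560,560),interpolation=cv2.INTER_CUBIC)
cv2.imwrite("pics/c1.png",a)
cv2.imwrite("pics/c2.png",cv2.resize(b,(765,562),interpolation=cv2.INTER_CUBIC))
E
```

```text
(no output)
```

View pics/c1.png

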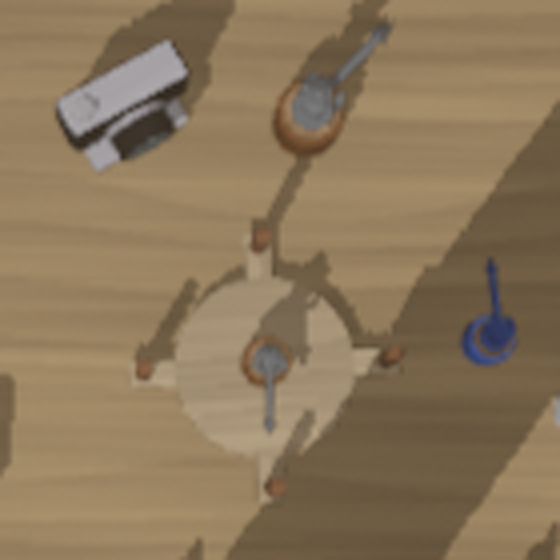

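View pics/c2.png

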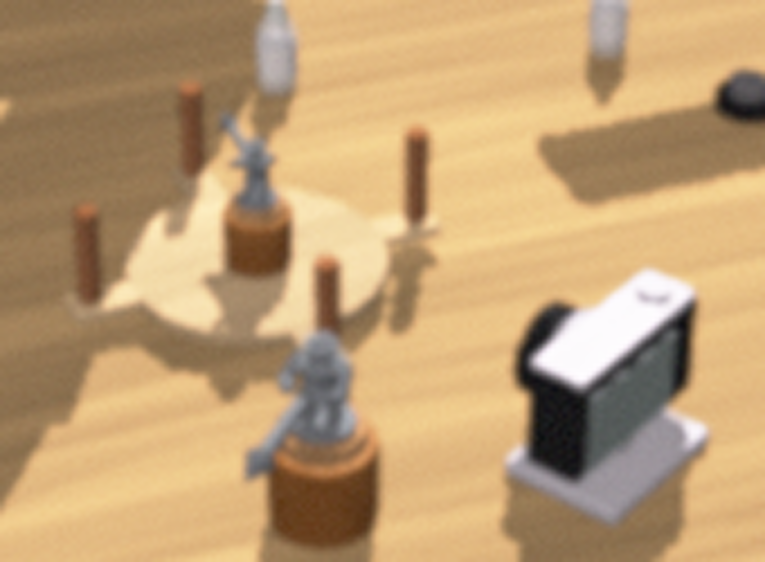

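The crops confirm the choice. The grey small figure stands on the plate at top (347,230), with its pike towards the robot, tip near (347.5,247). The lens barrel points from the camera body to about top (316,173). Next I'll measure these.

```bash
cat >> h.py <<'E'
def tri(f,a,g,b):
    o1,d1=ray(f,*a);o2,d2=ray(g,*b)
    s=np.linalg.lstsq(np.c_[d1,-d2],o2-o1,rcond=None)[0];p,q=o1+d1*s[0],o2+d2*s[1]
    return (p+q)/2,np.linalg.norm(p-q)
def blobs(f,box,lo,hi,amin=4):
    x0,y0,x1,y1=box;h=cv2.cvtColor(np.ascontiguousarray(f["color"][y0:y1,x0:x1]),cv2.COLOR_RGB2HSV)
    m=cv2.inRange(h,np.array(lo),np.array(hi));n,l,s,c=cv2.connectedComponentsWithStats(m)
    return [(np.round(c[i]+[x0,y0],1).tolist(),(s[i,:4]+[x0,y0,0,0]).tolist(),int(s[i,4])) for i in range(1,n) if s[i,4]>=amin]
E
python3 - <<'E'
from h import *
import pickle
fs=pickle.load(open("f0.pkl","rb"));t,s=fs["top"],fs["scene"]
for n,p in dict(scpeg=(s,288,245),):pass
E
python3 - <<'E'
from h import *
import pickle
fs=pickle.load(open("f0.pkl","rb"));t,s=fs["top"],fs["scene"]
for f,pts in((t,[(345,199),(316,232),(377,229),(348,262),(350,190),(347,245),(347,230),(237,254),(316,172)]),(s,[(272,242),(303,278),(322,250),(287,270),(280,245),(396,237),(350,293)])):
    h=cv2.cvtColor(f["color"],cv2.COLOR_RGB2HSV);print([(p,h[p[1],p[0]].tolist()) for p in pts])
print("top");[print(b) for b in blobs(t,(305,185,390,275),(0,90,40),(12,255,200))]
print("scene");[print(b) for b in blobs(s,(235,225,335,300),(0,110,40),(11,255,200))]
print("grey top",[b for b in blobs(t,(325,210,370,255),(20,0,40),(140,70,200))])
print("grey sc",[b for b in blobs(s,(270,235,300,270),(60,0,40),(140,90,220))])
print("dark top",[b for b in blobs(t,(225,240,250,268),(0,0,0),(180,255,70))],"cam",[b for b in blobs(t,(290,145,335,190),(0,0,0),(180,255,60))])
print("dark sc",[b for b in blobs(s,(380,225,412,248),(0,0,0),(180,255,70))],"cam",[b for b in blobs(s,(340,270,395,330),(0,0,0),(180,255,60))])
E
```

```text
[((345, 199), [13, 128, 133]), ((316, 232), [13, 126, 136]), ((377, 229), [12, 130, 114]), ((348, 262), [12, 127, 131]), ((350, 190), [17, 98, 112]), ((347, 245), [15, 14, 108]), ((347, 230), [0, 0, 115]), ((237, 254), [14, 33, 84]), ((316, 172), [16, 70, 62])]
[((272, 242), [11, 148, 110]), ((303, 278), [11, 144, 108]), ((322, 250), [11, 142, 111]), ((287, 270), [14, 175, 108]), ((280, 245), [16, 100, 196]), ((396, 237), [135, 7, 71]), ((350, 293), [148, 14, 224])]
top
([378.2, 227.8], [377, 227, 3, 3], 5)
scene
([271.2, 236.2], [271, 235, 2, 3], 4)
([272.2, 241.8], [271, 241, 3, 3], 5)
([272.4, 247.0], [271, 245, 3, 5], 5)
([322.5, 246.2], [322, 245, 2, 3], 4)
([248.9, 267.9], [247, 266, 4, 5], 12)
([249.2, 274.5], [248, 272, 3, 6], 13)
([302.4, 281.2], [301, 273, 4, 15], 25)
([249.4, 279.8], [248, 279, 3, 3], 5)
grey top []
grey sc [([286.5, 254.1], [284, 248, 6, 13], 39)]
dark top [([237.4, 254.1], [231, 248, 13, 12], 70)] cam [([322.1, 162.7], [318, 161, 8, 4], 18), ([319.4, 170.3], [317, 168, 6, 5], 23), ([301.6, 173.7], [297, 171, 10, 6], 18), ([311.3, 174.5], [309, 171, 7, 8], 25)]
dark sc [([395.8, 238.0], [390, 234, 13, 8], 67)] cam [([353.2, 306.5], [346, 284, 15, 37], 267), ([380.9, 291.5], [379, 284, 4, 17], 39)]Traceback (most recent call last):
  File "<stdin>", line 4, in <module>
ValueError: too many values to unpack (expected 2)
```

```bash
python3 - <<'E'
from h import *
import pickle
fs=pickle.load(open("f0.pkl","rb"));t,s=fs["top"],fs["scene"]
c1=lambda u,v:((u+.5)/4-.5+280,(v+.5)/4-.5+140)
T=[c1(261,230),c1(143,362),c1(277,487),c1(392,352)];S=[(302.4,273.2),(322.4,244.3),(272.2,234.5),(249.1,261.4)]
P=np.array([onz(t,*a,.078) for a in T])
for a,b in zip(T,S):
    p,e=tri(t,a,s,b);print("peg",p.round(4),round(e,4),onz(t,*a,.078).round(4),onz(s,*b,.078).round(4))
print("ctr",P.mean(0).round(4),[np.degrees(np.arctan2(*(p-P.mean(0))[1::-1])).round(1) for p in P],[np.linalg.norm((p-P.mean(0))).round(4) for p in P])
print("pike",tri(t,c1(270,430),s,(279.6,241.3)),"fig head",onz(t,*c1(268,355),.09), "tip",onz(t,*c1(270,430),.08))
# camera top: white mask
h=cv2.cvtColor(t["color"],cv2.COLOR_RGB2HSV);m=np.zeros((480,640),np.uint8);m[145:180,290:335]=cv2.inRange(h,np.array((0,0,130)),np.array((180,60,255)))[145:180,290:335]
n,l,st,c=cv2.connectedComponentsWithStats(m)
for i in range(1,n):
    if st[i,4]>40:
        w=np.argwhere(l==i)[:,::-1];q=np.array([onz(t,*a,.09)[:2] for a in w]);r=cv2.minAreaRect((q*1000).astype(np.float32));print("camtop",st[i],q.mean(0),r)
print("camtri",tri(t,c1(122,88),s,(230+700/4.5*0+615/4.5,215+330/4.5)))
print("remote",onz(t,237.4,254.1,.016),onz(s,395.8,238,.012),tri(t,(237.4,253.9),s,(395.9,236)))
for n,p in dict(jar=(427,241),dl=(252,286),dn=(320,295),dr=(411,292),blue=(402,222),big=(357,168)).items():print(n,onz(t,*p,.05).round(3))
E
```

```text
peg [ 0.6891 -0.0593  0.0785] 0.0001 [ 0.6892 -0.0593  0.078 ] [ 0.6884 -0.0591  0.078 ]
peg [0.5825 0.0335 0.0781] 0.0004 [0.5824 0.0333 0.078 ] [0.5825 0.0337 0.078 ]
peg [ 0.4857 -0.0723  0.0757] 0.0026 [ 0.4852 -0.0733  0.078 ] [ 0.49   -0.0722  0.078 ]
peg [ 0.5932 -0.1638  0.0773] 0.0006 [ 0.5931 -0.1639  0.078 ] [ 0.5945 -0.1638  0.078 ]
ctr [ 0.5875 -0.0658  0.078 ] [np.float64(3.7), np.float64(92.9), np.float64(-175.8), np.float64(-86.7)] [np.float64(0.102), np.float64(0.0992), np.float64(0.1025), np.float64(0.0983)]
pike (array([ 0.53038755, -0.06615907,  0.07866004]), np.float64(0.002714706352846532)) fig head [ 0.58817121 -0.06460433  0.09      ] tip [ 0.52987885 -0.06734253  0.08      ]
camtop [294 150  33  24 325] [0.80012482 0.05323488] ((800.1097412109375, 52.73251724243164), (33.4362678527832, 102.8658218383789), 29.52242660522461)
camtop [301 167  16  13  52] [0.75776799 0.06089406] ((759.7835693359375, 53.39300537109375), (21.434303283691406, 59.106388092041016), 41.99225616455078)
camtri (array([0.80199419, 0.0540163 , 0.08174986]), np.float64(0.002425862314508917))
remote [0.50598768 0.28692913 0.016     ] [0.52303244 0.28187214 0.012     ] (array([0.50740996, 0.28937791, 0.00824498]), np.float64(0.002355928040528348))
jar [ 0.555 -0.328  0.05 ]
dl [0.404 0.232 0.05 ]
dn [0.378 0.016 0.05 ]
dr [ 0.39  -0.275  0.05 ]
blue [ 0.615 -0.247  0.05 ]
big [ 0.791 -0.1    0.05 ]
```

```bash
cat >> h.py <<'E'
from scipy.spatial.transform import Rotation as Ro
C=np.array([.5875,-.0655])
def plan(tg):
    s=arm.get_state();R=Ro.from_euler("xyz",s["ee_rot"]).as_matrix();print("at",np.round(s["eef_pos"],4),np.degrees(s["ee_rot"]).round(1),"t",round(s["t"],2))
    for p in tg:print((R.T@(np.array(p)-s["eef_pos"])/.25).round(3).tolist())
E
python3 -c "
from h import *
plan([(.28,-.45,.226),(.4677,-.1062,.226)])"
```

```text
at [ 0.1634 -0.6545  0.2257] [ 179.9   -0.  -166. ] t 0.1
[-0.65, 0.681, -0.0]
[-1.712, 1.833, 0.001]
```

Emit:
{"fn": "jog_arm", "kwargs": {"steps": [[[255, -0.11, 0.12, 0, 0, 0, 0.12], [255, -0.22, 0.24, 0, 0, 0, 0.25], [255, -0.33, 0.36, 0, 0, 0, 0.37], [255, -0.44, 0.48, 0, 0, 0, 0.5], [255, -0.55, 0.6, 0, 0, 0, 0.62], [255, -0.66, 0.72, 0, 0, 0, 0.75], [255, -0.77, 0.84, 0, 0, 0, 0.87], [255, -0.86, 0.92, 0, 0, 0, 0.98]]]}}

```text
t: 0.9
eef_pos: [0.3167, -0.3775, 0.2265]
ee_rot: [3.141, 0.0, 2.613]
force: [0.8, -1.2, 0.6]
width: 0.0292
gripper_force: 0.0
```

```bash
python3 -c "
from h import *
plan([(.4677,-.1062,.226)])"
```

```text
at [ 0.3167 -0.3775  0.2265] [180.    0.  149.7] t 0.9
[0.025, 1.242, 0.003]
```

Emit:
{"fn": "jog_arm", "kwargs": {"steps": [[[255, 0, 0.15, 0, 0, 0, 0], [255, 0.01, 0.3, 0, 0, 0, 0], [255, 0.01, 0.45, 0, 0, 0, 0], [255, 0.01, 0.6, 0, 0, 0, 0], [255, 0.02, 0.75, 0, 0, 0, 0], [255, 0.02, 0.9, 0, 0, 0, 0], [255, 0.02, 1.0, 0, 0, 0, 0], [255, 0.02, 1.0, 0, 0, 0, 0]]]}}

```text
t: 1.7
eef_pos: [0.4385, -0.1586, 0.2264]
ee_rot: [3.141, -0.0, 2.62]
force: [-0.0, 0.6, 0.0]
width: 0.0004
gripper_force: 0.0
```

```bash
python3 -c "
from h import *
plan([(.4677,-.1062,.226),(.4677,-.1062,.055)]);print(arm.get_state()['width'])"
```

```text
at [ 0.4385 -0.1586  0.2264] [180.   -0.  150.1] t 1.7
[0.003, 0.24, 0.002]
[0.003, 0.24, 0.686]
0.000424654582311124
```

Emit:
{"fn": "jog_arm", "kwargs": {"steps": [[[255, 0, 0.12, 0, 0, 0, 0], [255, 0, 0.24, 0, 0, 0, 0], [255, 0, 0.24, 0.15, 0, 0, 0], [255, 0, 0.24, 0.3, 0, 0, 0], [255, 0, 0.24, 0.45, 0, 0, 0], [255, 0, 0.24, 0.6, 0, 0, 0], [255, 0, 0.24, 0.685, 0, 0, 0], [255, 0, 0.24, 0.685, 0, 0, 0]]]}}

```text
t: 2.5
eef_pos: [0.4647, -0.1096, 0.0525]
ee_rot: [-3.138, -0.005, 2.616]
force: [-0.3, 0.3, 0.3]
width: 0.0006
gripper_force: 0.0
```

```bash
cat >> h.py <<'E'
def arc(a,b,k,d=.028,z=.055,n=60):
    n=np.radians(n);n=np.array([np.cos(n),np.sin(n)])
    return [(*(C+.1*np.array([np.cos(p),np.sin(p)])-d*n),z) for p in np.radians(np.linspace(a,b,k))]
E
python3 -c "
from h import *
plan(arc(183.5,107,17))"
```

```text
at [ 0.4647 -0.1096  0.0525] [-179.8   -0.3  149.9] t 2.5
[-0.004, 0.066, -0.01]
[0.014, 0.094, -0.01]
[0.029, 0.124, -0.01]
[0.041, 0.155, -0.011]
[0.051, 0.187, -0.011]
[0.058, 0.22, -0.011]
[0.062, 0.253, -0.011]
[0.063, 0.286, -0.011]
[0.062, 0.319, -0.011]
[0.058, 0.352, -0.011]
[0.051, 0.385, -0.011]
[0.042, 0.417, -0.012]
[0.03, 0.448, -0.012]
[0.015, 0.478, -0.012]
[-0.002, 0.507, -0.012]
[-0.022, 0.534, -0.012]
[-0.043, 0.559, -0.013]
```

Emit:
{"fn": "jog_arm", "kwargs": {"steps": [[[255, 0, 0.04, -0.01, 0, 0, 0], [255, 0, 0.066, -0.01, 0, 0, 0], [255, 0.014, 0.094, -0.01, 0, 0, 0], [255, 0.029, 0.124, -0.01, 0, 0, 0], [255, 0.041, 0.155, -0.01, 0, 0, 0], [255, 0.051, 0.187, -0.01, 0, 0, 0], [255, 0.058, 0.22, -0.01, 0, 0, 0], [255, 0.062, 0.253, -0.01, 0, 0, 0]]]}}

```text
t: 3.3
eef_pos: [0.4856, -0.0455, 0.0577]
ee_rot: [-3.141, -0.0, 2.617]
force: [-1.9, -0.6, 0.2]
width: 0.0004
gripper_force: 0.7
```

```bash
python3 -c "
from h import *
plan(arc(153,107,9))
f=grab('top');cv2.imwrite('pics/t1.png',cv2.resize(f['color'][140:320,250:450,::-1],(800,720))[:600])"
```

```text
at [ 0.4856 -0.0455  0.0577] [-180.    -0.   149.9] t 3.3
[0.007, 0.002, 0.011]
[0.007, 0.042, 0.011]
[0.003, 0.082, 0.011]
[-0.005, 0.121, 0.011]
[-0.017, 0.159, 0.011]
[-0.032, 0.196, 0.011]
[-0.051, 0.232, 0.011]
[-0.074, 0.265, 0.011]
[-0.1, 0.295, 0.011]
```

View pics/t1.png

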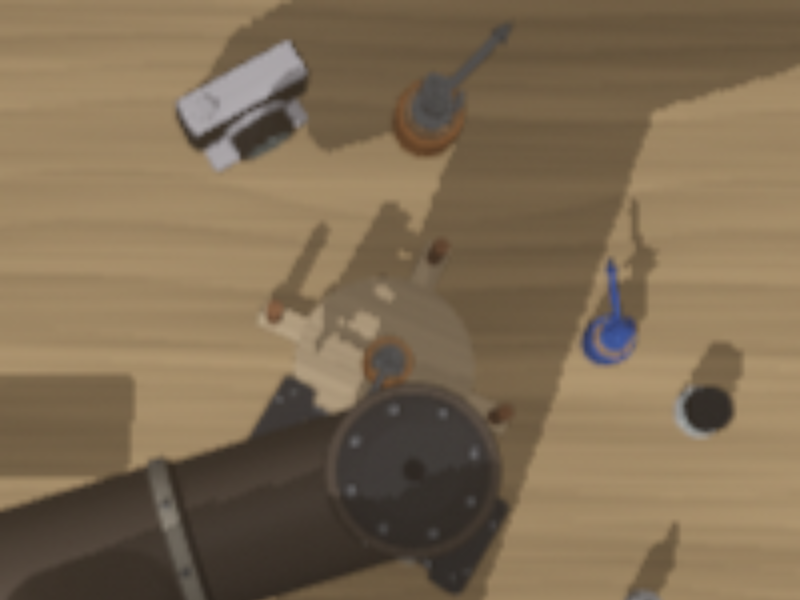

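The picture shows the plate turned about 27° clockwise with the figure carried along. The pegs are at crop (435,250), (273,310) and (500,412), and the camera and bystanders haven't moved. I'll keep pushing.

Emit:
{"fn": "jog_arm", "kwargs": {"steps": [[[255, 0.007, 0.042, 0.01, 0, 0, 0], [255, 0.003, 0.082, 0.01, 0, 0, 0], [255, -0.005, 0.121, 0.01, 0, 0, 0], [255, -0.017, 0.159, 0.01, 0, 0, 0], [255, -0.032, 0.196, 0.01, 0, 0, 0], [255, -0.051, 0.232, 0.01, 0, 0, 0], [255, -0.074, 0.265, 0.01, 0, 0, 0], [255, -0.1, 0.295, 0.01, 0, 0, 0]]]}}

```text
t: 4.15
eef_pos: [0.5452, 0.0053, 0.0553]
ee_rot: [3.142, 0.0, 2.617]
force: [-0.9, -1.1, -0.1]
width: 0.0003
gripper_force: 0.6
```

```bash
python3 -c "
from h import *
s=arm.get_state();p=np.array(s['eef_pos']);n=np.array([.5,.866])
plan([(*(p[:2]-.03*n),.055),(*(p[:2]-.03*n),.15),arc(197,197,1,d=.042,z=.15)[0],arc(197,197,1,d=.042)[0]])"
```

```text
at [0.5452 0.0053 0.0553] [180.    0.  149.9] t 4.15
[-0.0, -0.12, 0.001]
[-0.0, -0.12, -0.379]
[-0.016, -0.621, -0.379]
[-0.016, -0.621, 0.001]
```

Emit:
{"fn": "jog_arm", "kwargs": {"steps": [[[255, 0, -0.06, 0, 0, 0, 0], [255, 0, -0.12, 0, 0, 0, 0], [255, 0, -0.12, -0.2, 0, 0, 0], [255, 0, -0.12, -0.38, 0, 0, 0], [255, -0.01, -0.28, -0.38, 0, 0, 0], [255, -0.02, -0.45, -0.38, 0, 0, 0], [255, -0.02, -0.62, -0.38, 0, 0, 0], [255, -0.02, -0.62, -0.38, 0, 0, 0]]]}}

```text
t: 4.95
eef_pos: [0.4675, -0.1351, 0.1504]
ee_rot: [-3.142, -0.001, 2.613]
force: [-0.1, 0.1, 0.6]
width: 0.0004
gripper_force: 0.0
```

```bash
python3 -c "
from h import *
plan([arc(197,197,1,d=.042,z=.15)[0],arc(197,197,1,d=.042)[0]])
f=grab('top');cv2.imwrite('pics/t2.png',cv2.resize(f['color'][140:290,250:450,::-1],(800,600)))"
```

```text
at [ 0.4675 -0.1351  0.1504] [-180.    -0.   149.7] t 4.95
[-0.004, 0.021, 0.002]
[-0.004, 0.021, 0.382]
```

View pics/t2.png

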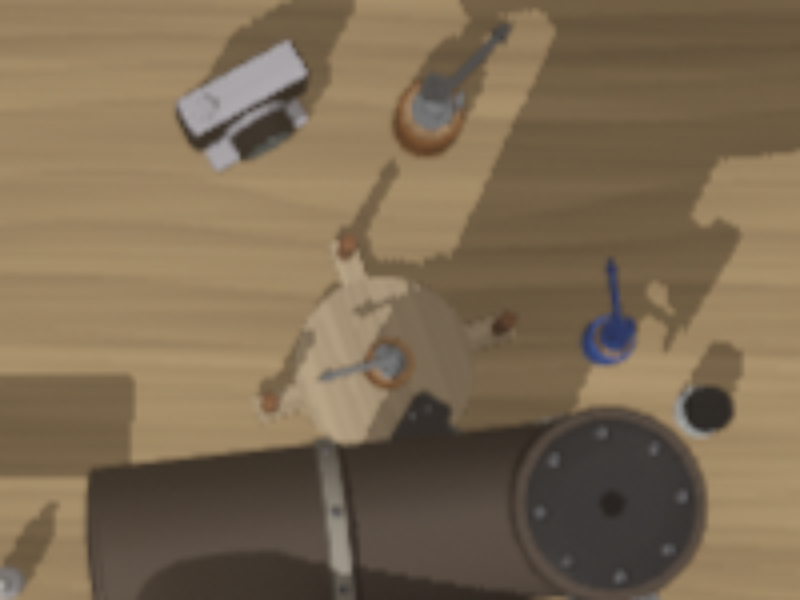

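The picture shows the pike pointing left, tip at crop (322,378), so it faces about 109.5°. Peg A is at (268,402), about 111°. The figure is still centred and nothing else has moved. The next peg should be at about 200.5°, and I'll push it to about 120.5°.

Emit:
{"fn": "jog_arm", "kwargs": {"steps": [[[255, 0, 0.02, 0.1, 0, 0, 0], [255, 0, 0.0, 0.2, 0, 0, 0], [255, 0, 0.0, 0.3, 0, 0, 0], [255, 0, 0.0, 0.38, 0, 0, 0], [255, 0, 0.0, 0.38, 0, 0, 0]]]}}

```text
t: 5.5
eef_pos: [0.4691, -0.1317, 0.0531]
ee_rot: [-3.139, -0.004, 2.616]
force: [-0.6, 0.2, 0.4]
width: 0.0004
gripper_force: 0.0
```

```bash
python3 -c "
from h import *
plan(arc(203,121,17))"
```

```text
at [ 0.4691 -0.1317  0.0531] [-179.9   -0.2  149.9] t 5.5
[-0.037, 0.035, -0.008]
[-0.009, 0.057, -0.008]
[0.016, 0.083, -0.008]
[0.039, 0.11, -0.008]
[0.06, 0.139, -0.008]
[0.078, 0.17, -0.008]
[0.093, 0.203, -0.008]
[0.105, 0.236, -0.008]
[0.114, 0.271, -0.008]
[0.12, 0.306, -0.008]
[0.123, 0.342, -0.008]
[0.122, 0.377, -0.008]
[0.119, 0.413, -0.008]
[0.112, 0.448, -0.008]
[0.102, 0.483, -0.009]
[0.089, 0.516, -0.009]
[0.073, 0.548, -0.009]
```

Emit:
{"fn": "jog_arm", "kwargs": {"steps": [[[255, -0.01, 0.04, -0.01, 0, 0, 0], [255, 0.01, 0.07, -0.01, 0, 0, 0], [255, 0.028, 0.097, -0.01, 0, 0, 0], [255, 0.05, 0.125, -0.01, 0, 0, 0], [255, 0.069, 0.155, -0.01, 0, 0, 0], [255, 0.086, 0.187, -0.01, 0, 0, 0], [255, 0.1, 0.22, -0.01, 0, 0, 0], [255, 0.11, 0.253, -0.01, 0, 0, 0]]]}}

```text
t: 6.3
eef_pos: [0.4793, -0.0621, 0.0579]
ee_rot: [3.141, 0.0, 2.617]
force: [-1.4, -0.7, 0.7]
width: 0.0003
gripper_force: 0.9
```

```bash
python3 -c "
from h import *
plan(arc(166,121,9))"
```

```text
at [ 0.4793 -0.0621  0.0579] [180.    0.  149.9] t 6.3
[0.003, -0.017, 0.012]
[0.012, 0.021, 0.012]
[0.017, 0.06, 0.012]
[0.018, 0.099, 0.012]
[0.016, 0.138, 0.012]
[0.01, 0.177, 0.012]
[-0.001, 0.215, 0.012]
[-0.014, 0.252, 0.012]
[-0.032, 0.287, 0.012]
```

Emit:
{"fn": "jog_arm", "kwargs": {"steps": [[[255, 0.01, 0.021, 0.01, 0, 0, 0], [255, 0.017, 0.06, 0.01, 0, 0, 0], [255, 0.018, 0.099, 0.01, 0, 0, 0], [255, 0.016, 0.138, 0.01, 0, 0, 0], [255, 0.01, 0.177, 0.01, 0, 0, 0], [255, -0.001, 0.215, 0.01, 0, 0, 0], [255, -0.014, 0.252, 0.01, 0, 0, 0], [255, -0.032, 0.287, 0.01, 0, 0, 0]]]}}

```text
t: 7.1
eef_pos: [0.5225, -0.0045, 0.0553]
ee_rot: [3.142, 0.0, 2.617]
force: [-1.2, -0.4, 0.6]
width: 0.0002
gripper_force: 0.6
```

```bash
python3 -c "
from h import *
import pickle
plan(arc(121,115,3))
fs={n:grab(n) for n in('top','scene')};pickle.dump(fs,open('f3.pkl','wb'))
t,s=fs['top']['color'],fs['scene']['color']
a=cv2.resize(t[150:270,300:400,::-1],(500,600),interpolation=cv2.INTER_CUBIC);b=cv2.resize(s[220:320,245:295,::-1],(300,600),interpolation=cv2.INTER_CUBIC)
cv2.imwrite('pics/t3.png',np.hstack([a,b]))"
```

```text
at [ 0.5225 -0.0045  0.0553] [180.    0.  149.9] t 7.1
[0.003, 0.001, 0.001]
[-0.008, 0.019, 0.001]
[-0.019, 0.036, 0.001]
```

View pics/t3.png

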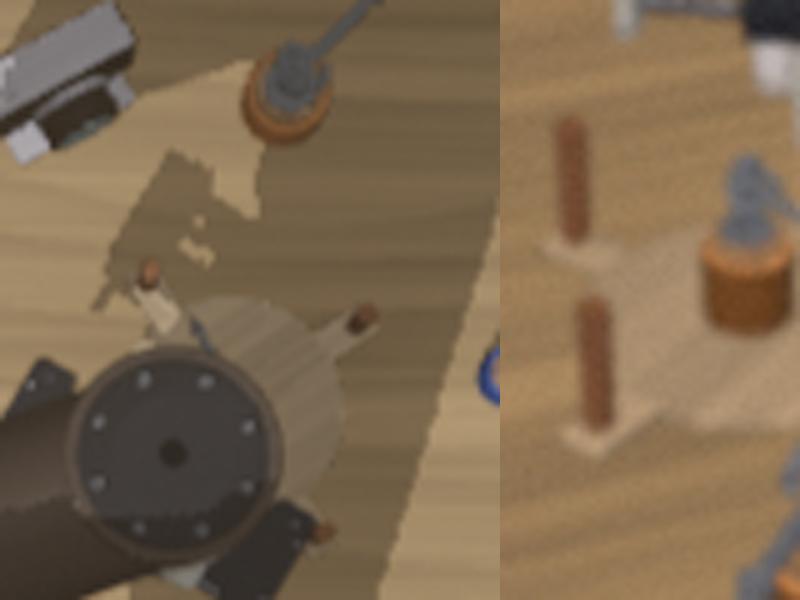

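The left half shows the top view: pike tip at (197,325), pegs at (150,266) and (366,314), and the arm hiding the figure's body. The right half shows the bottle upright in the scene view. Now the angle.

```bash
python3 -c "
from h import *
import pickle
f=pickle.load(open('f3.pkl','rb'))['top']
c=lambda u,v:((u+.5)/5-.5+300,(v+.5)/5-.5+150)
for u,v,z in((194,321,.08),(150,264,.078),(368,312,.078)):
    p=onz(f,*c(u,v),z)[:2]-C;print((p+C).round(4),np.degrees(np.arctan2(p[1],p[0])).round(1),np.linalg.norm(p).round(4))
L=np.array([.761,.031])-C;print(np.degrees(np.arctan2(*L[::-1])))"
```

```text
[ 0.6352 -0.039 ] 29.1 0.0546
[ 0.6715 -0.0108] 33.1 0.1003
[ 0.6428 -0.1498] -56.7 0.1008
29.082635300124988
```

Emit:
{"fn": "jog_arm", "kwargs": {"steps": [[[255, 0, -0.06, 0, 0, 0, 0], [255, 0, -0.12, 0, 0, 0, 0], [255, 0, -0.12, -0.2, 0, 0, 0], [255, 0, -0.12, -0.38, 0, 0, 0], [255, -0.15, 0.0, -0.38, 0, 0, 0], [255, -0.3, 0.15, -0.38, 0, 0, 0], [255, -0.45, 0.35, -0.38, 0, 0, 0], [255, -0.5, 0.5, -0.38, 0, 0, 0]]]}}

```text
t: 8.0
eef_pos: [0.6903, 0.0359, 0.1507]
ee_rot: [3.141, 0.0, 2.614]
force: [0.7, -0.7, 0.7]
width: 0.0007
gripper_force: 0.0
```

```bash
python3 -c "
from h import *
import pickle
plan([(.507,.288,.15)])
fs={n:grab(n) for n in('top','scene')};pickle.dump(fs,open('f4.pkl','wb'))
t,s=fs['top']['color'],fs['scene']['color']
a=cv2.resize(t[150:270,300:400,::-1],(500,600),interpolation=cv2.INTER_CUBIC);b=cv2.resize(s[220:320,265:315,::-1],(300,600),interpolation=cv2.INTER_CUBIC)
cv2.imwrite('pics/t4.png',np.hstack([a,b]))"
```

```text
at [0.6903 0.0359 0.1507] [180.    0.  149.8] t 8.0
[1.141, 0.502, 0.003]
```

View pics/t4.png

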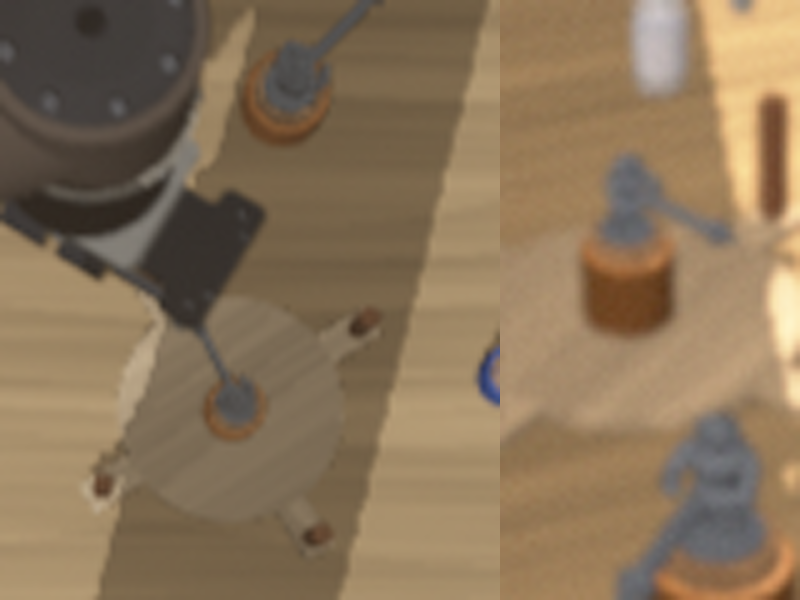

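My x sign was wrong on that move: the tool went toward the camera, but at 150 mm height, with no contact. The left half shows the figure upright and centred at (237,400), with its pike up-left through (210,340). I'll now go to the remote.

Emit:
{"fn": "jog_arm", "kwargs": {"steps": [[[255, 0.12, 0.06, 0, 0, 0, 0], [255, 0.25, 0.12, 0, 0, 0, 0], [255, 0.38, 0.18, 0, 0, 0, 0], [255, 0.5, 0.24, 0, 0, 0, 0], [255, 0.65, 0.3, 0, 0, 0, 0], [255, 0.8, 0.36, 0, 0, 0, 0], [255, 0.9, 0.42, 0, 0, 0, 0], [255, 0.98, 0.45, 0, 0, 0, 0]]]}}

```text
t: 8.9
eef_pos: [0.5321, 0.2581, 0.1506]
ee_rot: [3.141, -0.0, 2.617]
force: [-0.0, 0.1, 0.3]
width: 0.0002
gripper_force: 0.0
```

```bash
python3 -c "
from h import *
import pickle
plan([(.507,.288,.15)])
fs={n:grab(n) for n in('top','scene')};pickle.dump(fs,open('f5.pkl','wb'))
t,s=fs['top'],fs['scene']
print('mv',[b for b in blobs(s,(380,225,412,248),(0,0,0),(180,255,70))],[b for b in blobs(t,(225,240,250,268),(0,0,0),(180,255,70))])
a=cv2.resize(t['color'][150:270,300:400,::-1],(500,600),interpolation=cv2.INTER_CUBIC);b=cv2.resize(s['color'][220:320,380:430,::-1],(300,600),interpolation=cv2.INTER_CUBIC)
cv2.imwrite('pics/t5.png',np.hstack([a,b]))"
```

```text
at [0.5321 0.2581 0.1506] [180.  -0. 150.] t 8.9
[0.147, 0.053, 0.002]
mv [([395.9, 238.2], [390, 234, 13, 8], 63)] [([229.1, 245.1], [225, 240, 12, 14], 105), ([237.5, 248.2], [226, 240, 20, 17], 124), ([248.1, 256.9], [246, 253, 4, 8], 18)]
```

View pics/t5.png

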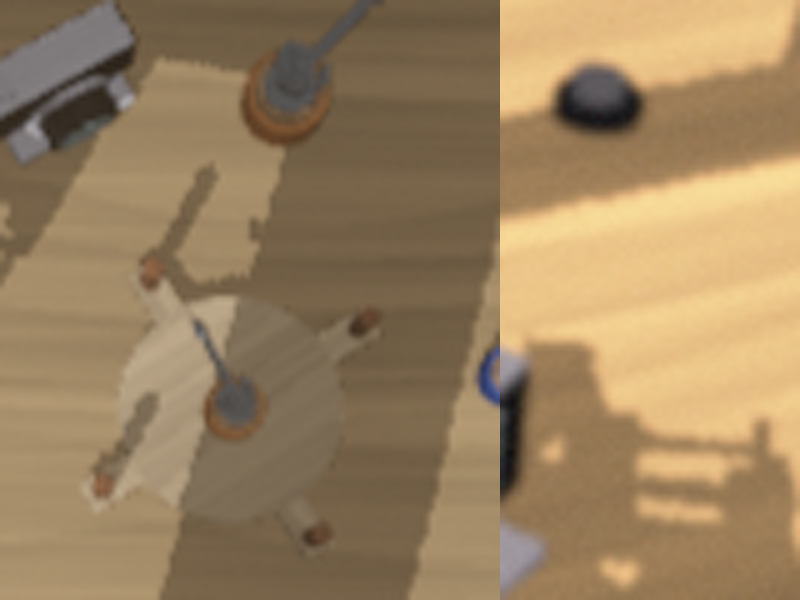

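The left half shows the figure centred at (236,405), with the pike tip at (196,322) aiming at the lens barrel, which is at about (85,125). In the right half, the remote's button top is at (598,82), i.e. scene pixel (395.9,233). I'll compute the lateral miss and the button position.

```bash
python3 -c "
from h import *
import pickle
f=pickle.load(open('f5.pkl','rb'));t,s=f['top'],f['scene']
f0=pickle.load(open('f0.pkl','rb'))
c=lambda u,v:((u+.5)/5-.5+300,(v+.5)/5-.5+150)
tip=onz(t,*c(196,322),.08)[:2];bo=onz(t,*c(236,410),.055)[:2];hd=onz(t,*c(238,398),.092)[:2]
L=np.array([.761,.031]);print(tip,bo,hd,'lens crop px',(proj(t,(*L,.052))-[300,150])*5, 'stand/cam front low', )
for o in(bo,hd,C):
    d=(tip-o)/np.linalg.norm(tip-o);r=L-o;print(np.degrees(np.arctan2(d[1],d[0])).round(1),'y off',(d[0]*r[1]-d[1]*r[0]).round(4))
print('button',tri(t,(237.4,253.9),s,(395.9,233.3)),onz(s,395.9,233.3,.022),onz(t,237.4,254.1,.017))
plan([(.5065,.287,.15),(.5065,.287,.03)])"
```

```text
[ 0.63455921 -0.04024083] [ 0.58119702 -0.06791667] [ 0.58540404 -0.06627189] lens crop px [ 83.70494783 131.17378166] stand/cam front low
27.4 y off 0.005
27.9 y off 0.0038
28.2 y off 0.003
button (array([0.50725764, 0.28820456, 0.01731242]), np.float64(0.0032027823871480557)) [0.51453821 0.28578805 0.022     ] [0.5059519  0.28675652 0.017     ]
at [0.5317 0.2583 0.1506] [180.  -0. 150.] t 9.0
[0.145, 0.049, 0.002]
[0.145, 0.049, 0.482]
```

The figure faces 27–28° and the lens is only 3–5 mm off its line, well within 30 mm. Now I'll press the button.

Emit:
{"fn": "jog_arm", "kwargs": {"steps": [[[255, 0.07, 0.025, 0, 0, 0, 0], [255, 0.14, 0.05, 0.1, 0, 0, 0], [255, 0.14, 0.05, 0.2, 0, 0, 0], [255, 0.14, 0.05, 0.3, 0, 0, 0], [255, 0.14, 0.05, 0.4, 0, 0, 0], [255, 0.14, 0.05, 0.48, 0, 0, 0], [255, 0.14, 0.05, 0.48, 0, 0, 0], [255, 0.14, 0.05, 0.48, 0, 0, 0]]]}}

```text
t: 9.8
eef_pos: [0.5096, 0.2852, 0.0306]
ee_rot: [-3.141, 0.0, 2.616]
force: [0.6, -0.1, 0.3]
width: 0.0003
gripper_force: 0.0
```

Emit:
{"fn": "jog_arm", "kwargs": {"steps": [[[255, 0, 0, 0.02, 0, 0, 0], [255, 0, 0, 0.035, 0, 0, 0], [255, 0, 0, 0.045, 0, 0, 0], [255, 0, 0, 0.055, 0, 0, 0], [255, 0, 0, 0.055, 0, 0, 0], [255, 0, 0, 0.055, 0, 0, 0]]]}}

```text
t: 10.4
eef_pos: [0.5097, 0.2866, 0.0169]
ee_rot: [3.141, 0.0, 2.617]
force: [2.5, -0.8, 3.5]
width: 0.0006
gripper_force: 1.3
```

Emit:
{"fn": "jog_arm", "kwargs": {"steps": [[[255, 0, 0, 0.004, 0, 0, 0], [255, 0, 0, 0.008, 0, 0, 0], [255, 0, 0, 0.008, 0, 0, 0], [255, 0, 0, 0.008, 0, 0, 0]]]}}

```text
t: 10.8
eef_pos: [0.5098, 0.2866, 0.016]
ee_rot: [3.141, 0.001, 2.617]
force: [-2.0, -2.4, 14.6]
width: 0.0001
gripper_force: 7.3
```

The force jumped to 14.6 N at z = 16 mm, so the button is at its stop. Releasing it straight up.

Emit:
{"fn": "jog_arm", "kwargs": {"steps": [[[255, 0, 0, -0.02, 0, 0, 0], [255, 0, 0, -0.08, 0, 0, 0], [255, 0, 0, -0.2, 0, 0, 0], [255, 0, 0, -0.35, 0, 0, 0], [255, 0, 0, -0.5, 0, 0, 0], [255, 0, 0, -0.5, 0, 0, 0], [255, 0, 0, -0.5, 0, 0, 0], [255, 0, 0, -0.5, 0, 0, 0]]]}}

```text
t: 11.6
eef_pos: [0.5084, 0.2858, 0.1384]
ee_rot: [-3.14, -0.001, 2.616]
force: [-0.3, 0.5, -0.8]
width: 0.0005
gripper_force: 0.0
```

```bash
python3 -c "
from h import *
import pickle
f=pickle.load(open('f5.pkl','rb'))['top']['color'];g=grab('top')
d=cv2.absdiff(f,g['color'])[190:270,305:385].max(2);print('changed px on turntable',(d>40).sum())
s=grab('scene');print(blobs(s,(380,225,412,248),(0,0,0),(180,255,70)))
a=cv2.resize(g['color'][150:300,240:440,::-1],(800,600));cv2.imwrite('pics/t6.png',a)"
```

```text
changed px on turntable 43
[([396.0, 238.3], [390, 234, 13, 8], 62)]
```

View pics/t6.png

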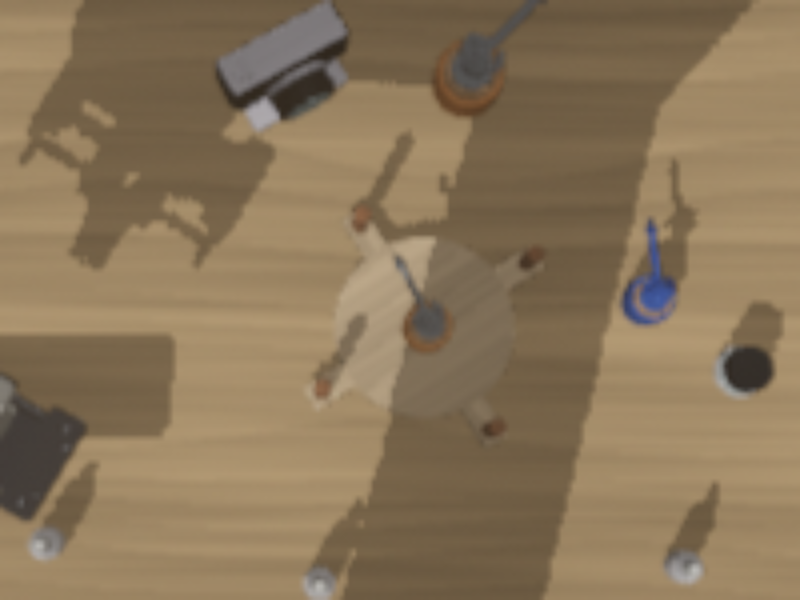

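The picture shows the figure at (428,322) with its pike tip at (400,260), still aimed at the lens near (310,100). The droppers, jar and camera are in place, the button is released and the arm is clear. Handing in.

```bash
python3 -c "
from station import arm
print(arm.job_done())"
```

```text
the job is handed in; nothing more can be done
None
```

I turned the figure to face the lens (lens about 3–5 mm off its line, limit 30 mm), pressed the shutter to its stop and released it; the last top view showed nothing near the turntable displaced, and I handed in at about 12 s; no verdict was returned.

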